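# Move the fresh castings to the finishing tray in reverse order

### The arm

A 6-joint arm with a two-finger parallel gripper is mounted at the origin on the work surface. World frame = base frame: x ahead of the robot, y to its left, z up, the work surface at z = 0. Lengths are in m, angles in rad, forces in N, time in s.
With the tool pointing down it reaches from about 0.35 to 0.975 m from the base axis. Payload 4.9 kg.
Tool frame: the origin (TCP) lies between the finger pads, 19 mm behind the fingertips; this is the grasp point; z points along the fingers, y is the line along which they close (so a half turn about z gives the same grasp; the last joint's range is limited). The gripper opens to 85 mm and grips with 20 to 120 N. Pads are 22 mm wide; open, the fingers measure 114 mm over their backs; the gripper's body (76 mm by 85 mm) begins 54 mm behind the grasp point. The pads swing forward as they close: fully open they stand 13 mm farther back than shut.
Start: joints at [-1.271, 0.053, 1.613, -0, 1.476, -0.119], TCP at [0.254, -0.571, 0.25] pointing down, gripper open.
Joint ranges: [-3.01, 3.01], [-1.01, 2.22], [0.06, 2.58], [-1.02, 4.17], [0.09, 2.62], [-3.14, 3.14]. Speed limits (rad/s): [2.57, 2.57, 3.14, 3.14, 3.14, 3.14].

### API

Orientations are given as a rotation vector (axis times angle).
In Python, from station import ctrl, optics gives the robot as it stands.
- The arm moves only by the shell command python3 -m handwheel 'ROWS' [OPENING] [FORCE]. ROWS is JSON, a list of rows, each an object of numbers: "tx", "ty", "tz": the shift along the tool's x, y, z in mm; "roll": the turn about the tool's z in rad. A call has 1 to 12 rows; each row shifts and turns the commanded pose from where the row before left it, along the tool's axes as they then stand; what a row does not reach is not made up. A row lasts 1/12 s, in which the tool goes at most 41.7 mm and 7.16 degrees, less where a joint would pass 70% of its speed; a pose out of reach is approached as far as the arm can. A call with a gripper value outside its range is refused whole. OPENING is the finger opening in mm, from 0 to 85.4, set as the call begins (- or left out, the last holds). The fingers move at their own pace and stop on an object; FORCE is the grip in N (left out, the last holds). Time passes only in rows, so rows that do not move let the fingers close. It gives the time, the measured TCP pose, the force, the opening and the grip force at its end, in the units of the state.
- ctrl.get_obs(): the state, without advancing time (a new reading comes with each control period).
- optics.get_image(name): name is "scene" or "top" or "wrist"; returns (picture, depth): 400x640x3 uint8, red, green, blue; 400x640 float32, m along the optical axis (not along the pixel's ray), 0 where there is no reading.
- optics.camera_params(name): a dict with "mtx" (3x3 intrinsics, pixels), "extrinsics" (4x4, takes a point from camera to world coordinates); the wrist camera has in their place "tool_from_camera" (4x4, takes a point from camera to tool coordinates, whose origin is the TCP and whose axes are the flange's). Camera axes: x right, y down, z forward; pixel columns grow to the right and rows downward; lengths in m; the calibration is good to about 2 mm. A picture is of the moment at which its call begins: read the wrist's pose just before it. camera_params takes no time and is no camera call.
- ctrl.finish_job(): hands the job in; it is judged then, once.
The state is a dict: "t": time; "q": joint angles; "dq": joint speeds; "effort": joint torques, N m; "tool_pos": TCP position; "tool_rot": TCP orientation; "contact_force": force on the tool from outside, world axes, zero at the start; "wrist_torque": the same for the moment, N m; "opening": finger opening in m; "grip_force": force on a finger pad.
Only numpy, scipy, OpenCV 4.12 (cv2) and the standard library are available. Lean on these libraries where they do the work, as an engineer would, in place of code of your own. Each camera call takes 0.05 s, during which the arm holds its last target. There are 200 camera calls.

### The job

Four tin castings stand in a row on their black moulds. Move them to the wooden finishing tray in reverse order, one standing upright in each compartment: the casting at the left end of the row (left and right as seen by the robot looking ahead) goes into the compartment at the right end, the next into the one beside it, and so on, until the one at the right end stands in the compartment at the left end. Set them down without dropping them and do not tip any over on the way.

Things in the scene. Friction and masses are not known exactly. Their poses are not given: they have to be found in the camera images.
- cast_tower: Castle tower: round foot 40 mm across and 7 mm high, round shaft 29 mm across from 7 to 46 mm, notched crown no wider up to 56 mm. Grip the shaft, TCP about 32 mm above the underside. Bare grey tin, loose, 0.11 to 0.28 kg, upright on its black mould at the start. Origin: centre of its underside, z up.
- cast_obelisk: Obelisk: square foot 36 x 36 mm and 7 mm high, square shaft 24 x 24 mm from 7 to 53 mm (sides along its x and y; turned at most 0.3 rad from its mould), narrower stepped tip up to 67 mm. Grip the shaft across two parallel sides, TCP about 32 mm above the underside. Bare grey tin, loose, 0.11 to 0.28 kg, upright on its black mould at the start. Origin: centre of its underside, z up.
- cast_bell: Bell: round foot 40 mm across and 7 mm high, nearly straight body 36 mm across from 7 to 34 mm, dome with a small ball on top up to 55 mm. Grip the body with the TCP about 28 mm above the underside. Bare grey tin, loose, 0.11 to 0.28 kg, upright on its black mould at the start. Origin: centre of its underside, z up.
- cast_goblet: Goblet: round foot 40 mm across and 7 mm high, thin stem 14 mm across, straight round bowl 28 mm across from 34 to 58 mm (solid). Grip the bowl, TCP about 44 mm above the underside. Bare grey tin, loose, 0.11 to 0.28 kg, upright on its black mould at the start. Origin: centre of its underside, z up.
- mould_tower: Black block-shaped mould, 60 x 60 x 30 mm (a parting line across the middle of its top), one of four, fixed on the mould rack; the tower stands on its flat top (within 5 mm of the middle) at the start. Which mould has which place in the row is shuffled. Origin: centre of its underside; top 30 mm above; axes parallel to the rack's.
- mould_obelisk: Black block-shaped mould, 60 x 60 x 30 mm (a parting line across the middle of its top), one of four, fixed on the mould rack; the obelisk stands on its flat top (within 5 mm of the middle) at the start. Which mould has which place in the row is shuffled. Origin: centre of its underside; top 30 mm above; axes parallel to the rack's.
- mould_bell: Black block-shaped mould, 60 x 60 x 30 mm (a parting line across the middle of its top), one of four, fixed on the mould rack; the bell stands on its flat top (within 5 mm of the middle) at the start. Which mould has which place in the row is shuffled. Origin: centre of its underside; top 30 mm above; axes parallel to the rack's.
- mould_goblet: Black block-shaped mould, 60 x 60 x 30 mm (a parting line across the middle of its top), one of four, fixed on the mould rack; the goblet stands on its flat top (within 5 mm of the middle) at the start. Which mould has which place in the row is shuffled. Origin: centre of its underside; top 30 mm above; axes parallel to the rack's.
- mould_rack: Low dark wooden rack, 84 x 301 mm, base 12 mm thick with thin steel ends, fixed, carrying the four moulds in a row along its y (places at y = +111, +37, -37, -111 mm). Origin: centre of its underside on the table. Its y points to the robot's left (world +y) within 0.2 rad. Rack or tray may be the nearer one.
- finish_tray: Light wooden tray, 84 x 301 mm, fixed, with four open compartments in a row along its y, centres at x = 0, y = +111, +37, -37, -111 mm, each 74 mm (x) by 69 mm (y) inside; floor 6 mm above the table, walls and dividers 5 mm thick, their tops 14 mm above the table. Origin: centre of its underside on the table. Its y points to the robot's left (world +y) within 0.2 rad.
Not all that is in view belongs to the job. What is shaped like the cast_obelisk but turquoise or yellow is not meant.

How it is judged:
By the outcome, as a careful person would: the job done as asked, in the order asked, and still so for the second after the job is handed in, with the robot touching nothing.
It also fails if it takes over 99 s, if anything falls off the work surface, if the arm or the gripper's body presses on something with over 40 N, if the wrist force passes 120 N, or if a joint passes its speed limit or range.

## Working session

There is one attempt and no reset: what is moved stays moved. The work goes in short steps, Python scripts to look and compute and a shell command to move; the robot and the scene stay as the last step left them, time stands still between calls to the robot, and variables do not carry over. Pictures are saved under pics/ and viewed, at most 14 in all, crops included, and the job is handed in when it is done.

```bash
mkdir -p pics; ls
python3 - <<'E'
from station import ctrl, optics
import cv2, numpy as np
o=ctrl.get_obs(); print({k:np.round(v,3).tolist() for k,v in o.items()})
for n in ("scene","top"):
    im,d=optics.get_image(n); p=optics.camera_params(n)
    cv2.imwrite(f"pics/{n}0.png",im[:,:,::-1]); np.savez(f"{n}0.npz",im=im,d=d,K=p["mtx"],T=p["extrinsics"])
    print(n,np.round(p["mtx"],1).tolist(),np.round(p["extrinsics"],3).tolist(), (d>0).mean())
print(optics.camera_params("wrist"))
E
```

```text
pics
{'t': 0.0, 'q': [-1.271, 0.053, 1.614, 0.0, 1.476, -0.119], 'dq': [0.001, 0.0, 0.001, -0.0, 0.0, -0.0], 'effort': [0.0, -39.368, -37.018, -0.0, 0.007, 0.0], 'tool_pos': [0.254, -0.57, 0.249], 'tool_rot': [-3.071, -0.653, 0.0], 'contact_force': [0.915, -0.96, -0.118], 'wrist_torque': [0.01, 0.002, -0.012], 'grip_force': 0.0, 'opening': 0.085}
scene [[413.2, 0.0, 319.9], [0.0, 413.2, 201.8], [0.0, 0.0, 1.0]] [[-0.881, 0.373, -0.29, 0.774], [0.472, 0.713, -0.519, 0.465], [0.014, -0.594, -0.804, 0.787], [0.0, 0.0, 0.0, 1.0]] 0.99601953125
top [[441.5, 0.0, 313.2], [0.0, 441.5, 201.0], [0.0, 0.0, 1.0]] [[-0.026, -0.992, 0.123, 0.381], [-0.999, 0.03, 0.031, 0.007], [-0.035, -0.122, -0.992, 0.949], [0.0, 0.0, 0.0, 1.0]] 0.99612890625
{'mtx': array([[338.66133346,   0.        , 316.78354202],
       [  0.        , 338.66133346, 200.82387658],
       [  0.        ,   0.        ,   1.        ]]), 'tool_from_camera': array([[ 1.71941642e-03, -9.59135053e-01, -2.82943447e-01,
         7.05313152e-02],
       [ 9.99998037e-01,  1.92770913e-03, -4.57760560e-04,
         1.13207574e-03],
       [ 9.84486864e-04, -2.82942105e-01,  9.59136485e-01,
        -1.24317626e-01],
       [ 0.00000000e+00,  0.00000000e+00,  0.00000000e+00,
         1.00000000e+00]])}
```

View pics/scene0.png

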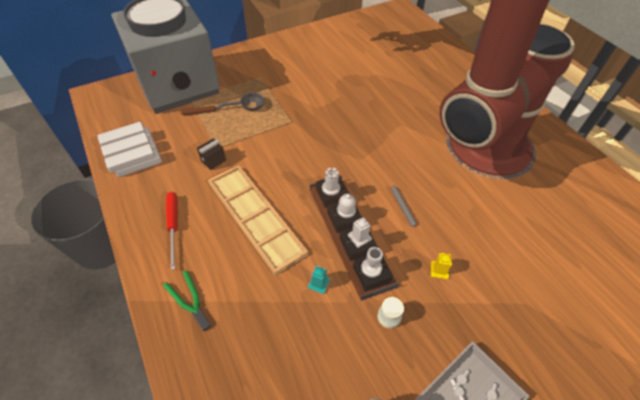

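View pics/top0.png

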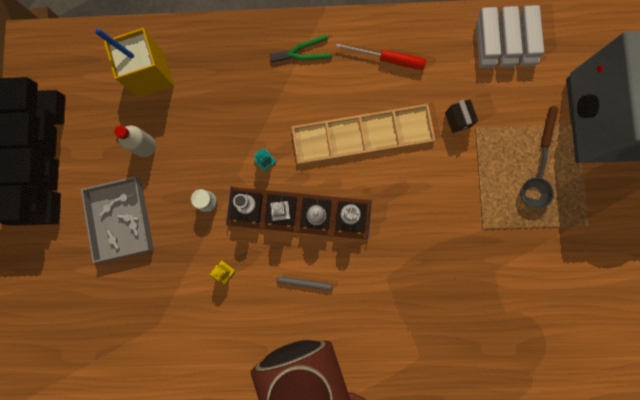

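The scene and top pictures show the rack (top picture, x 228–371, y 188–237) with grey castings at about (243,204) goblet, (280,211) obelisk, (316,213) bell and (350,214) tower. In the top picture, left is world +y, which is the robot's left. The empty tray's compartments are at (311,142), (346,135), (380,129) and (415,123).

Could be mistaken for the obelisk: turquoise at (265,159) and yellow at (222,271). Other lookalikes: the white cylinder at (203,201) and the castings in the grey pan around (118,220). I choose the four grey pieces standing on the black moulds.

```bash
cat > h.py <<'E'
import numpy as np, cv2
from scipy.spatial.transform import Rotation as R
def cloud(d,K,T):
    v,u=np.indices(d.shape); P=np.stack([(u-K[0,2])/K[0,0]*d,(v-K[1,2])/K[1,1]*d,d],-1)
    return P@T[:3,:3].T+T[:3,3]
def ray(px,K,T,z):
    px=np.atleast_2d(px).astype(float); r=np.c_[px,np.ones(len(px))]@np.linalg.inv(K).T@T[:3,:3].T
    return T[:3,3]+r*((z-T[2,3])/r[:,2])[:,None]
def tri(views):   # [(px,K,T)] least-squares crossing of rays
    A=np.zeros((3,3)); b=np.zeros(3)
    for px,K,T in views:
        r=T[:3,:3]@np.linalg.inv(K)@[*px,1]; r/=np.linalg.norm(r); M=np.eye(3)-np.outer(r,r); A+=M; b+=M@T[:3,3]
    return np.linalg.solve(A,b)
def project(P,K,T):
    c=(np.asarray(P)-T[:3,3])@T[:3,:3]; c=c@K.T; return c[...,:2]/c[...,2:]
E
python3 - <<'E'
from h import *
V={n:dict(np.load(n+"0.npz")) for n in("top","scene")}
seeds={"top":[(243,204),(280,211),(316,213),(350,214)],"scene":[(372,262),(360,232),(347,206),(332,181)]}
for n in V:
    im,d,K,T=[V[n][k] for k in("im","d","K","T")]; W=cloud(d,K,T)
    hsv=cv2.cvtColor(im,cv2.COLOR_RGB2HSV)
    # tray: light wood
    roi=np.zeros(d.shape,np.uint8); 
    x0,x1,y0,y1=(285,440,98,170) if n=="top" else (205,312,160,280)
    roi[y0:y1,x0:x1]=1
    m=((hsv[...,2]>165)&(hsv[...,1]<150)).astype(np.uint8)*roi
    m=cv2.morphologyEx(m,cv2.MORPH_CLOSE,np.ones((7,7)))
    c=max(cv2.findContours(m,0,2)[0],key=cv2.contourArea)[:,0]
    P=ray(c,K,T,.014)[:,:2]; (cx,cy),s,a=cv2.minAreaRect((P*1000).astype(np.float32))
    print(n,"tray ctr",round(cx,1),round(cy,1),"size",np.round(s,1),"ang",round(a,2), "z95 rim/z20 floor",np.round(np.percentile(W[m>0][:,2],[20,95])*1000,1))
    # rack top: black moulds
    for sd in seeds[n]:
        sub=np.zeros(d.shape,bool); sub[sd[1]-20:sd[1]+21,sd[0]-18:sd[0]+19]=1
        g=(sub&(hsv[...,1]<75)&(hsv[...,2]>95)).astype(np.uint8)
        k,l,st,ce=cv2.connectedComponentsWithStats(g); i=l[sd[1]-3:sd[1]+4,sd[0]-3:sd[0]+4].max()
        q=W[l==i]; z=q[:,2]; body=q[(z>.06)&(z<.13)]
        print(n,sd,"area",st[i,4],"zmax",np.round(np.percentile(z,[5,50,98])*1000,1),"xy mid-range z>60",np.round((body[:,:2].max(0)+body[:,:2].min(0))*500,1),np.round(np.ptp(body[:,:2],axis=0)*1000,1))
    r=(np.abs(W[...,2]-.042)<.005)&(hsv[...,2]<80); 
    r[:, :]&=(np.hypot(W[...,0]-.38,W[...,1])<.4)
    k,l,st,ce=cv2.connectedComponentsWithStats(cv2.morphologyEx(r.astype(np.uint8),cv2.MORPH_CLOSE,np.ones((15,15))))
    for i in range(1,k):
        if st[i,4]>600:
            q=W[(l==i)&r]; print(n,"moulds",st[i],cv2.minAreaRect((q[:,:2]*1000).astype(np.float32)),np.median(q[:,2]))
im=V["top"]["im"][95:250,190:450]; cv2.imwrite("pics/crop_top.png",cv2.resize(im,None,fx=3,fy=3,interpolation=2)[:,:,::-1])
E
```

```text
top tray ctr 637.3 -71.9 size [ 66.3 288.1] ang 7.4 z95 rim/z20 floor [ 5.1 13.8]
top (243, 204) area 232 zmax [ 44.9  50.6 103.5] xy mid-range z>60 [492.3 176.8] [26.1 27.4]
top (280, 211) area 277 zmax [ 46.8  94.2 106.9] xy mid-range z>60 [476.3 104.5] [23.9 25.1]
top (316, 213) area 227 zmax [51.1 85.5 97.6] xy mid-range z>60 [465.5  30. ] [32.1 32. ]
top (350, 214) area 283 zmax [ 46.8  87.7 100.4] xy mid-range z>60 [464.8 -38.9] [27.1 27.5]
top moulds [ 230  190  138   42 3630] ((475.548583984375, 68.52143859863281), (282.2742919921875, 60.62830352783203), 82.62635040283203) 0.04230583392303072
scene tray ctr 643.8 -70.7 size [ 90.2 307.9] ang 7.6 z95 rim/z20 floor [ 4.6 14.6]
scene (372, 262) area 483 zmax [ 40.6  50.8 101.5] xy mid-range z>60 [492.4 176.9] [27.9 28.5]
scene (360, 232) area 489 zmax [ 40.9  63.7 105.4] xy mid-range z>60 [476.8 106.4] [25.6 25.7]
scene (347, 206) area 392 zmax [40.6 70.7 94.3] xy mid-range z>60 [466.5  33.2] [33.1 31.2]
scene (332, 181) area 391 zmax [40.8 66.8 98.5] xy mid-range z>60 [466.2 -37.6] [28.4 28.1]
scene moulds [ 316  177   77  110 1645] ((475.9926452636719, 71.32703399658203), (278.5050048828125, 60.81395721435547), 82.77275848388672) 0.041417044684293025
```

View pics/crop_top.png

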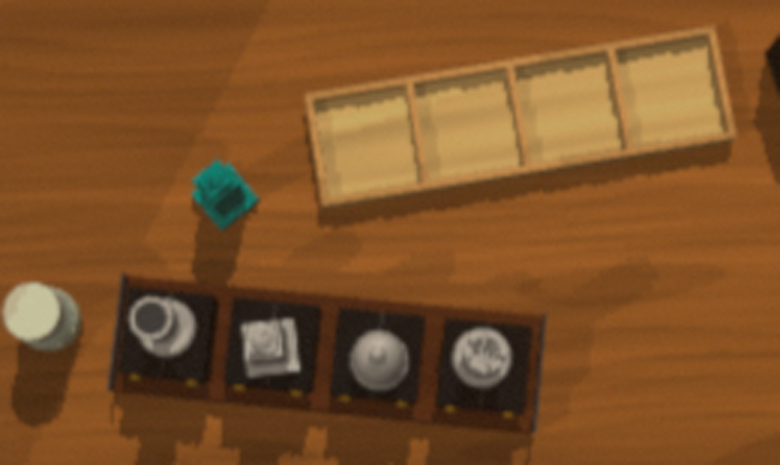

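The crop confirms goblet (152,318), obelisk (267,345), bell (379,355), tower (482,355) on black moulds, all grey, tray empty. Heights from both views agree with the text to about 3 mm, and the positions agree to 3 mm. The tray outlines from the two views disagree (66 mm against 90 mm wide), so I'll refine the tray from the wrist view. First I align the tool with the rack and move the wrist camera over it.

```bash
python3 -m handwheel '[{"roll":-0.1136},{"roll":-0.1136},{"roll":-0.1136},{"roll":-0.1136},{"roll":-0.1136},{"roll":-0.1136},{"roll":-0.1136},{"roll":-0.1136},{"roll":-0.1136}]'
python3 -m handwheel '[{"tx":34.2,"ty":6.7},{"tx":34.2,"ty":6.7},{"tx":34.2,"ty":6.7},{"tx":34.2,"ty":6.7},{"tx":34.2,"ty":6.7},{"tx":34.2,"ty":6.7},{"tx":34.2,"ty":6.7},{"tx":34.2,"ty":6.7},{"tx":34.2,"ty":6.7},{"tx":34.2,"ty":6.7}]'
python3 -m handwheel '[{"tx":34.2,"ty":6.7},{"tx":34.2,"ty":6.7},{"tx":34.2,"ty":6.7},{"tx":34.2,"ty":6.7},{"tx":34.2,"ty":6.7},{"tx":34.2,"ty":6.7},{"tx":34.2,"ty":6.7},{"tx":34.2,"ty":6.7},{"tx":34.2,"ty":6.7},{"tx":34.2,"ty":6.7},{},{}]'
cat >> h.py <<'E'
def snap(ctrl,optics,name):
    o=ctrl.get_obs(); im,d=optics.get_image("wrist"); p=optics.camera_params("wrist")
    T=np.eye(4); T[:3,:3]=R.from_rotvec(o["tool_rot"]).as_matrix(); T[:3,3]=o["tool_pos"]; T=T@p["tool_from_camera"]
    cv2.imwrite(f"pics/{name}.png",im[:,:,::-1]); np.savez(name+".npz",im=im,d=d,K=p["mtx"],T=T); return im,d,p["mtx"],T
E
python3 - <<'E'
from h import *
from station import ctrl,optics
im,d,K,T=snap(ctrl,optics,"w1"); o=ctrl.get_obs(); print(o["tool_pos"],R.from_rotvec(o["tool_rot"]).as_matrix().round(3).tolist())
W=cloud(d,K,T)
C=dict(goblet=(492.3,176.8),obelisk=(476.5,105.5),bell=(466,31.6),tower=(465.5,-38.2))
D={n:dict(np.load(n+"0.npz")) for n in("top","scene")}
D["w1"]=dict(im=im,d=d,K=K,T=T)
for n,v in D.items():
    W=cloud(v["d"],v["K"],v["T"])*1000
    for k,c in C.items():
        lo,hi={"goblet":(80,97),"obelisk":(55,92),"bell":(52,74),"tower":(55,85)}[k]
        q=W[(np.hypot(W[...,0]-c[0],W[...,1]-c[1])<32)&(W[...,2]>lo)&(W[...,2]<hi)][:,:2].astype(np.float32)
        a=W[(np.hypot(W[...,0]-c[0],W[...,1]-c[1])<25)][:,2]
        if len(q)>10:
            r=cv2.minAreaRect(q); e=cv2.minEnclosingCircle(q); print(n,k,len(q),np.round(r[0],1),np.round(r[1],1),round(r[2],1),"circ",np.round(e[0],1),round(e[1],1),"top",np.round(np.percentile(a,99),1))
    dx,dy=W[...,0]-640,W[...,1]+71
    t=np.deg2rad(7.5); a=dx*np.cos(t)+dy*np.sin(t); b=-dx*np.sin(t)+dy*np.cos(t)
    s=(abs(a)<60)&(abs(b)<170)&(W[...,2]>10)&(W[...,2]<18)
    q=W[s][:,:2].astype(np.float32)
    if len(q)>50:
        r=cv2.minAreaRect(q); print(n,"tray",len(q),np.round(r[0],1),np.round(r[1],1),round(r[2],2),np.median(W[s][:,2]).round(1))
E
```

```text
[ 0.25401495 -0.57055735  0.24905347] [[0.914, 0.407, -0.001], [0.407, -0.914, 0.002], [0.0, -0.002, -1.0]]
top goblet 24 [489.8 172.8] [17.4 26. ] 59.7 circ [492.2 176.1] 13.4 top 103.5
top obelisk 40 [471.   98.2] [15.4 31.6] 49.5 circ [476. 104.] 15.8 top 107.0
top bell 20 [463.3  27. ] [26.4 32.1] 75.3 circ [465.4  30. ] 17.7 top 97.6
top tower 23 [457.1 -34.6] [26.2  9.1] 61.2 circ [461.1 -36.8] 13.1 top 100.2
top tray 1225 [643.6 -74.4] [ 85.7 301.4] 7.61 13.9
scene goblet 60 [498.8 181.6] [12.6 27.6] 36.1 circ [493.9 178.1] 13.8 top 102.3
scene obelisk 160 [482.2 111.4] [18.6 32.7] 47.9 circ [477.5 106.1] 16.5 top 105.7
scene bell 104 [471.4  38.7] [16.7 35.1] 53.0 circ [466.6  32.4] 17.5 top 95.6
scene tower 112 [468.3 -30.4] [13.5 28.2] 71.5 circ [466.6 -35.5] 14.2 top 99.3
scene tray 1005 [643.4 -74.3] [ 85.4 304. ] 7.81 13.3$[0]: bad value
$[0]: bad value
$[0]: bad value
```

View pics/w1.png

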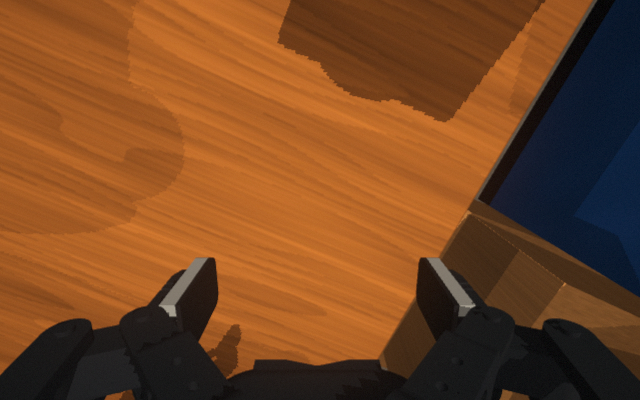

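The moves were refused, so the picture shows only the bare start area with the fingers at (190,290) and (450,290). The tray is now consistent: centre (643.5, −74.4), 85×302 mm, yaw 7.7°, rim 14 mm. I'll retry with all keys given in each row.

```bash
python3 -m handwheel '[{"tx":0,"ty":0,"tz":0,"roll":-0.1136},{"tx":0,"ty":0,"tz":0,"roll":-0.1136},{"tx":0,"ty":0,"tz":0,"roll":-0.1136}]'; python3 -m handwheel --help
```

```text
t: 0.4
tool_pos: [0.2541, -0.5708, 0.2495]
tool_rot: [-2.914, -1.173, -0.0]
contact_force: [-0.7, 0.6, -0.1]
opening: 0.0854
grip_force: 0.0invalid input: not JSON, or not a number
```

```bash
python3 -m handwheel '[{"tx":0,"ty":0,"tz":0,"roll":-0.1136},{"tx":0,"ty":0,"tz":0,"roll":-0.1136},{"tx":0,"ty":0,"tz":0,"roll":-0.1136},{"tx":0,"ty":0,"tz":0,"roll":-0.1136},{"tx":0,"ty":0,"tz":0,"roll":-0.1136},{"tx":0,"ty":0,"tz":0,"roll":-0.1136}]'
python3 -m handwheel '[{"tx":34.2,"ty":6.7,"tz":0,"roll":0},{"tx":34.2,"ty":6.7,"tz":0,"roll":0},{"tx":34.2,"ty":6.7,"tz":0,"roll":0},{"tx":34.2,"ty":6.7,"tz":0,"roll":0},{"tx":34.2,"ty":6.7,"tz":0,"roll":0},{"tx":34.2,"ty":6.7,"tz":0,"roll":0},{"tx":34.2,"ty":6.7,"tz":0,"roll":0},{"tx":34.2,"ty":6.7,"tz":0,"roll":0},{"tx":34.2,"ty":6.7,"tz":0,"roll":0},{"tx":34.2,"ty":6.7,"tz":0,"roll":0}]'
python3 -m handwheel '[{"tx":34.2,"ty":6.7,"tz":0,"roll":0},{"tx":34.2,"ty":6.7,"tz":0,"roll":0},{"tx":34.2,"ty":6.7,"tz":0,"roll":0},{"tx":34.2,"ty":6.7,"tz":0,"roll":0},{"tx":34.2,"ty":6.7,"tz":0,"roll":0},{"tx":34.2,"ty":6.7,"tz":0,"roll":0},{"tx":34.2,"ty":6.7,"tz":0,"roll":0},{"tx":34.2,"ty":6.7,"tz":0,"roll":0},{"tx":34.2,"ty":6.7,"tz":0,"roll":0},{"tx":34.2,"ty":6.7,"tz":0,"roll":0},{"tx":0,"ty":0,"tz":0,"roll":0},{"tx":0,"ty":0,"tz":0,"roll":0}]'
cat > meas.py <<'E'
from h import *
C=dict(goblet=(492.3,176.8),obelisk=(476.5,105.5),bell=(466,31.6),tower=(465.5,-38.2))
Z={"goblet":(78,97),"obelisk":(53,92),"bell":(52,74),"tower":(52,85)}
def meas(W,n,names=C):
    W=W*1000
    for k in names:
        c=C[k]; rr=np.hypot(W[...,0]-c[0],W[...,1]-c[1])
        q=W[(rr<32)&(W[...,2]>Z[k][0])&(W[...,2]<Z[k][1])][:,:2].astype(np.float32)
        if len(q)<10: continue
        a=W[rr<25][:,2]; r=cv2.minAreaRect(q); e=cv2.minEnclosingCircle(q)
        print(n,k,len(q),"rect",np.round(r[0],1),np.round(r[1],1),round(r[2],1),"circ",np.round(e[0],1),round(e[1],1),"top",np.round(np.percentile(a,99),1))
E
python3 - <<'E'
from meas import *
from station import ctrl,optics
im,d,K,T=snap(ctrl,optics,"w2"); o=ctrl.get_obs(); print(o["q"].round(2),R.from_rotvec(o["tool_rot"]).as_matrix().round(3).tolist())
meas(cloud(d,K,T),"w2")
W=cloud(d,K,T)*1000
for nm,z0,z1 in (("foot",46,51),("shaft",53,93)):
    q=W[(abs(W[...,0]-476)<28)&(abs(W[...,1]-105)<28)&(W[...,2]>z0)&(W[...,2]<z1)][:,:2].astype(np.float32); print(nm,len(q),cv2.minAreaRect(q))
E
```

```text
t: 0.9
tool_pos: [0.2541, -0.5707, 0.2495]
tool_rot: [-2.354, -2.079, -0.001]
contact_force: [-0.4, -0.3, 0.1]
opening: 0.0855
grip_force: 0.0
t: 1.73
tool_pos: [0.3648, -0.2388, 0.2497]
tool_rot: [-2.361, -2.072, -0.0]
contact_force: [0.9, -0.5, 0.3]
opening: 0.085
grip_force: 0.0
t: 2.73
tool_pos: [0.4753, 0.0914, 0.2495]
tool_rot: [-2.357, -2.077, 0.002]
contact_force: [-0.3, -0.2, 0.4]
opening: 0.0857
grip_force: 0.0
[ 0.03 -0.3   1.93 -0.    1.51  0.16] [[0.128, 0.992, -0.001], [0.992, -0.128, -0.001], [-0.001, -0.001, -1.0]]
w2 obelisk 179 rect [479.1 111. ] [15.5 31.6] 53.5 circ [474.5 104.7] 15.8 top 324.2
w2 bell 280 rect [464.8  39.5] [15.5 35. ] 83.0 circ [463.8  31.8] 17.5 top 96.5
w2 tower 476 rect [464.7 -32.4] [14.1 28.8] 82.4 circ [463.8 -39.4] 14.4 top 99.2
foot 511 ((474.30108642578125, 103.78522491455078), (35.946067810058594, 35.85507583618164), 4.864789962768555)
shaft 181 ((479.14898681640625, 110.95127868652344), (15.494329452514648, 31.556676864624023), 53.469871520996094)
```

View pics/w2.png

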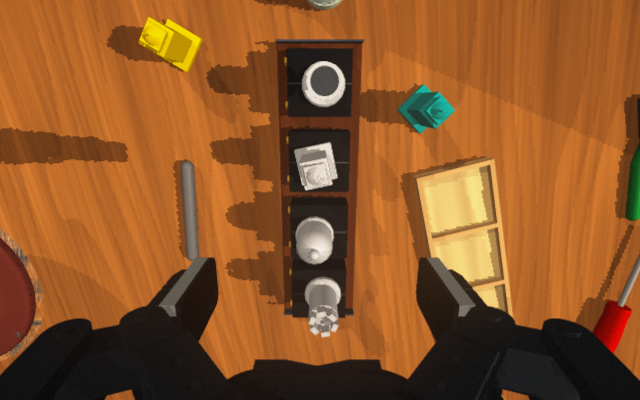

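The wrist view shows the goblet (323,85), obelisk (316,165), bell (314,238) and tower (322,305), consistent with the other views. The obelisk foot is at (474.3, 103.8) with yaw 4.9°. Targets in mm: tower (464.5,−38.5)→(628.6,35.6); bell (464.5,31.7)→(638.5,−37.7); goblet (491.5,177)→(658.4,−184.4); obelisk (474.5,104)→(648.5,−111.1). I start with the tower.

```bash
python3 -m handwheel '[{"tx":-32.6,"ty":1.5,"tz":0,"roll":0},{"tx":-32.6,"ty":1.5,"tz":0,"roll":0},{"tx":-32.6,"ty":1.5,"tz":0,"roll":0},{"tx":-32.4,"ty":1.4,"tz":0,"roll":0},{"tx":0,"ty":0,"tz":30,"roll":0},{"tx":0,"ty":0,"tz":30,"roll":0},{"tx":0,"ty":0,"tz":30,"roll":0},{"tx":0,"ty":0,"tz":30,"roll":0},{"tx":0,"ty":0,"tz":30,"roll":0},{"tx":0,"ty":0,"tz":15,"roll":0},{"tx":0,"ty":0,"tz":10.5,"roll":0},{"tx":0,"ty":0,"tz":0,"roll":0}]'
python3 - <<'E'
from meas import *
from station import ctrl,optics
im,d,K,T=snap(ctrl,optics,"w3")
E
```

```text
t: 3.78
tool_pos: [0.4623, -0.0405, 0.072]
tool_rot: [-2.36, -2.068, 0.005]
contact_force: [-0.5, 0.7, -0.9]
opening: 0.0852
grip_force: 0.0
```

View pics/w3.png

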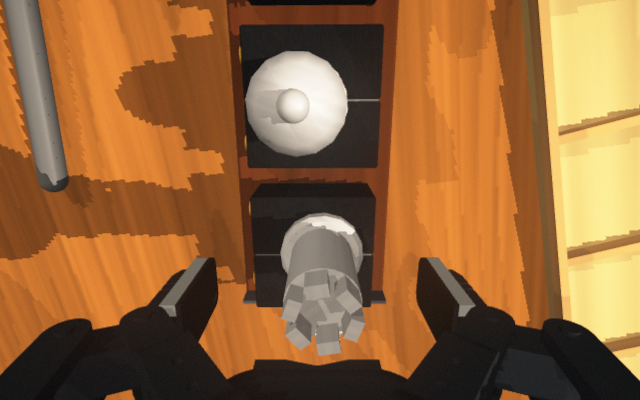

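The tower is centred between the pads (columns 190–450, tower at about (322,290)). Closing, then lifting.

```bash
python3 -m handwheel '[{"tx":0,"ty":0,"tz":0,"roll":0},{"tx":0,"ty":0,"tz":0,"roll":0},{"tx":0,"ty":0,"tz":0,"roll":0},{"tx":0,"ty":0,"tz":0,"roll":0},{"tx":0,"ty":0,"tz":0,"roll":0},{"tx":0,"ty":0,"tz":0,"roll":0},{"tx":0,"ty":0,"tz":0,"roll":0},{"tx":0,"ty":0,"tz":0,"roll":0}]' 15 50
python3 -m handwheel '[{"tx":0,"ty":0,"tz":-10,"roll":0},{"tx":0,"ty":0,"tz":-20,"roll":0},{"tx":0,"ty":0,"tz":-25,"roll":0},{"tx":0,"ty":0,"tz":-25,"roll":0},{"tx":0,"ty":0,"tz":-20,"roll":0},{"tx":0,"ty":0,"tz":-10,"roll":0},{"tx":0,"ty":0,"tz":0,"roll":0},{"tx":0,"ty":0,"tz":0,"roll":0}]'
```

```text
t: 4.5
tool_pos: [0.4653, -0.0401, 0.0756]
tool_rot: [2.359, 2.072, 0.001]
contact_force: [0.3, 0.6, 5.4]
opening: 0.0277
grip_force: 49.7
t: 5.17
tool_pos: [0.4642, -0.0398, 0.184]
tool_rot: [-2.36, -2.073, 0.0]
contact_force: [0.1, 0.5, -2.9]
opening: 0.0277
grip_force: 49.4
```

```bash
python3 -m handwheel '[{"tx":8,"ty":12.8,"tz":0,"roll":0},{"tx":16,"ty":25.6,"tz":0,"roll":0},{"tx":16,"ty":25.6,"tz":0,"roll":0},{"tx":16,"ty":25.6,"tz":0,"roll":0},{"tx":16,"ty":25.6,"tz":0,"roll":0},{"tx":16,"ty":25.6,"tz":0,"roll":0},{"tx":7.8,"ty":12.6,"tz":0,"roll":0},{"tx":0,"ty":0,"tz":0,"roll":0}]'
python3 -m handwheel '[{"tx":0,"ty":0,"tz":15,"roll":0},{"tx":0,"ty":0,"tz":25,"roll":0},{"tx":0,"ty":0,"tz":25,"roll":0},{"tx":0,"ty":0,"tz":25,"roll":0},{"tx":0,"ty":0,"tz":25,"roll":0},{"tx":0,"ty":0,"tz":15,"roll":0},{"tx":0,"ty":0,"tz":8,"roll":0},{"tx":0,"ty":0,"tz":0,"roll":0},{"tx":0,"ty":0,"tz":0,"roll":0},{"tx":0,"ty":0,"tz":0,"roll":0}]'
python3 - <<'E'
from meas import *
from station import ctrl,optics
im,d,K,T=snap(ctrl,optics,"w4")
print(ctrl.get_obs()["tool_pos"])
E
```

```text
t: 5.83
tool_pos: [0.6297, 0.0366, 0.1812]
tool_rot: [-2.357, -2.073, 0.004]
contact_force: [-0.4, -0.2, -1.7]
opening: 0.0277
grip_force: 49.8
t: 6.67
tool_pos: [0.6301, 0.0351, 0.0483]
tool_rot: [2.359, 2.071, 0.003]
contact_force: [-0.8, 0.4, -1.5]
opening: 0.028
grip_force: 49.8
[0.63039711 0.03511178 0.04863689]
```

View pics/w4.png

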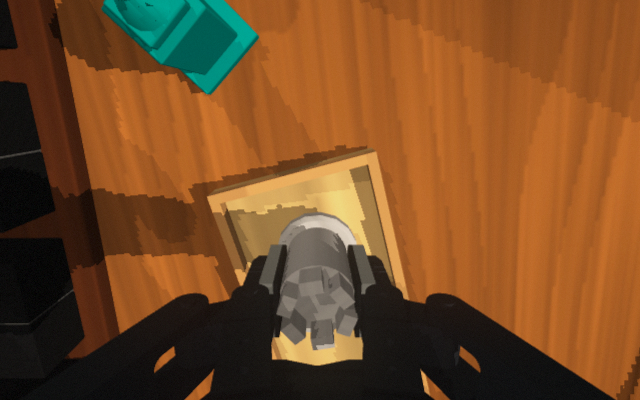

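The tower hangs centred over the left compartment (foot at (318,225), inside the walls). Lowering slowly and watching the force.

```bash
python3 -m handwheel '[{"tx":0,"ty":0,"tz":2,"roll":0},{"tx":0,"ty":0,"tz":2,"roll":0},{"tx":0,"ty":0,"tz":1,"roll":0},{"tx":0,"ty":0,"tz":0,"roll":0},{"tx":0,"ty":0,"tz":0,"roll":0}]'
python3 -m handwheel '[{"tx":0,"ty":0,"tz":1,"roll":0},{"tx":0,"ty":0,"tz":0,"roll":0},{"tx":0,"ty":0,"tz":0,"roll":0}]'
```

```text
t: 7.13
tool_pos: [0.6289, 0.0353, 0.0414]
tool_rot: [-2.36, -2.073, 0.0]
contact_force: [0.0, -0.4, -1.3]
opening: 0.0277
grip_force: 49.8
t: 7.38
tool_pos: [0.6289, 0.0353, 0.0404]
tool_rot: [-2.361, -2.073, 0.0]
contact_force: [0.5, 0.7, -1.7]
opening: 0.0276
grip_force: 49.8
```

```bash
python3 -m handwheel '[{"tx":0,"ty":0,"tz":1,"roll":0},{"tx":0,"ty":0,"tz":0,"roll":0},{"tx":0,"ty":0,"tz":0,"roll":0}]'
```

```text
t: 7.63
tool_pos: [0.6292, 0.0353, 0.0397]
tool_rot: [2.36, 2.073, 0.001]
contact_force: [-0.5, -0.2, -0.2]
opening: 0.028
grip_force: 50.0
```

```bash
python3 -m handwheel '[{"tx":0,"ty":0,"tz":0.7,"roll":0},{"tx":0,"ty":0,"tz":0,"roll":0},{"tx":0,"ty":0,"tz":0,"roll":0}]'
```

```text
t: 7.88
tool_pos: [0.6292, 0.0353, 0.0397]
tool_rot: [2.36, 2.073, 0.0]
contact_force: [-3.4, 0.2, 5.8]
opening: 0.0276
grip_force: 50.2
```

```bash
python3 -m handwheel '[{"tx":0,"ty":0,"tz":0,"roll":0},{"tx":0,"ty":0,"tz":0,"roll":0},{"tx":0,"ty":0,"tz":0,"roll":0},{"tx":0,"ty":0,"tz":0,"roll":0},{"tx":0,"ty":0,"tz":0,"roll":0},{"tx":0,"ty":0,"tz":-10,"roll":0},{"tx":0,"ty":0,"tz":-25,"roll":0},{"tx":0,"ty":0,"tz":-30,"roll":0},{"tx":0,"ty":0,"tz":-30,"roll":0},{"tx":0,"ty":0,"tz":-30,"roll":0},{"tx":0,"ty":0,"tz":-20,"roll":0}]' 52
python3 -m handwheel '[{"tx":-4.1,"ty":-27.1,"tz":0,"roll":0},{"tx":-4.1,"ty":-27.1,"tz":0,"roll":0},{"tx":-4.1,"ty":-27.1,"tz":0,"roll":0},{"tx":-4.1,"ty":-27.1,"tz":0,"roll":0},{"tx":-4.1,"ty":-27.1,"tz":0,"roll":0},{"tx":-4.1,"ty":-27.1,"tz":0,"roll":0},{"tx":0,"ty":0,"tz":0,"roll":0},{"tx":0,"ty":0,"tz":0,"roll":0}]' 85
python3 - <<'E'
from meas import *
from station import ctrl,optics
im,d,K,T=snap(ctrl,optics,"w5")
print(ctrl.get_obs()["tool_pos"]); meas(cloud(d,K,T),"w5")
E
```

```text
t: 8.8
tool_pos: [0.6302, 0.0352, 0.1885]
tool_rot: [2.358, 2.071, 0.006]
contact_force: [1.0, 0.2, 0.5]
opening: 0.0519
grip_force: 0.0
t: 9.47
tool_pos: [0.464, 0.032, 0.1844]
tool_rot: [2.36, 2.072, 0.002]
contact_force: [-0.3, -0.8, -0.3]
opening: 0.0848
grip_force: 0.0
[0.46496788 0.03186941 0.18480184]
w5 bell 304 rect [465.1  39. ] [15.7 34.8] 80.7 circ [463.8  31.3] 17.4 top 259.0
```

View pics/w5.png

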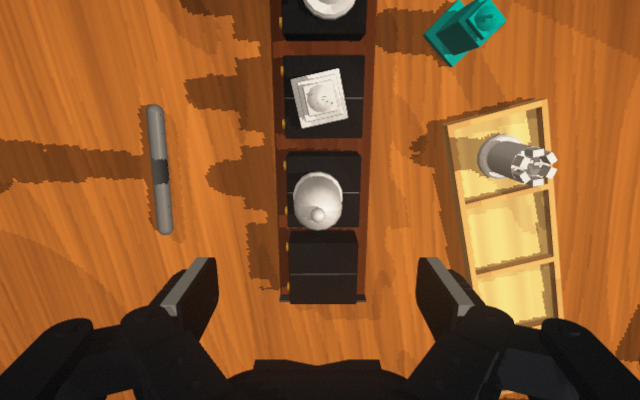

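The tower stands upright in the left compartment (500,158); the bell at (318,200) is centred. Grasping the bell.

```bash
python3 -m handwheel '[{"tx":0,"ty":0,"tz":20,"roll":0},{"tx":0,"ty":0,"tz":30,"roll":0},{"tx":0,"ty":0,"tz":30,"roll":0},{"tx":0,"ty":0,"tz":20,"roll":0},{"tx":0,"ty":0,"tz":13.5,"roll":0},{"tx":0,"ty":0,"tz":0,"roll":0},{"tx":0,"ty":0,"tz":0,"roll":0}]'
python3 -m handwheel '[{"tx":0,"ty":0,"tz":0,"roll":0},{"tx":0,"ty":0,"tz":0,"roll":0},{"tx":0,"ty":0,"tz":0,"roll":0},{"tx":0,"ty":0,"tz":0,"roll":0},{"tx":0,"ty":0,"tz":0,"roll":0},{"tx":0,"ty":0,"tz":0,"roll":0},{"tx":0,"ty":0,"tz":0,"roll":0},{"tx":0,"ty":0,"tz":0,"roll":0}]' 20 50
python3 -m handwheel '[{"tx":0,"ty":0,"tz":-10,"roll":0},{"tx":0,"ty":0,"tz":-20,"roll":0},{"tx":0,"ty":0,"tz":-25,"roll":0},{"tx":0,"ty":0,"tz":-25,"roll":0},{"tx":0,"ty":0,"tz":-20,"roll":0},{"tx":0,"ty":0,"tz":-10,"roll":0},{"tx":0,"ty":0,"tz":0,"roll":0},{"tx":0,"ty":0,"tz":0,"roll":0},{"tx":0,"ty":0,"tz":0,"roll":0}]'
```

```text
t: 10.1
tool_pos: [0.4651, 0.0319, 0.0701]
tool_rot: [-2.36, -2.072, 0.001]
contact_force: [0.6, 0.0, 0.6]
opening: 0.0851
grip_force: 0.0
t: 10.77
tool_pos: [0.4655, 0.0318, 0.0717]
tool_rot: [2.359, 2.072, 0.002]
contact_force: [-1.2, -0.1, 5.9]
opening: 0.0337
grip_force: 50.6
t: 11.52
tool_pos: [0.4634, 0.032, 0.1783]
tool_rot: [-2.359, -2.071, 0.004]
contact_force: [-0.0, 0.5, -3.2]
opening: 0.0338
grip_force: 50.3
```

```bash
python3 -m handwheel '[{"tx":-3.4,"ty":13,"tz":0,"roll":0},{"tx":-6.7,"ty":25.9,"tz":0,"roll":0},{"tx":-6.7,"ty":25.9,"tz":0,"roll":0},{"tx":-6.7,"ty":25.9,"tz":0,"roll":0},{"tx":-6.7,"ty":25.9,"tz":0,"roll":0},{"tx":-6.7,"ty":25.9,"tz":0,"roll":0},{"tx":-6.7,"ty":25.9,"tz":0,"roll":0},{"tx":-3.2,"ty":13.1,"tz":0,"roll":0},{"tx":0,"ty":0,"tz":0,"roll":0}]'
python3 -m handwheel '[{"tx":0,"ty":0,"tz":15,"roll":0},{"tx":0,"ty":0,"tz":25,"roll":0},{"tx":0,"ty":0,"tz":25,"roll":0},{"tx":0,"ty":0,"tz":25,"roll":0},{"tx":0,"ty":0,"tz":25,"roll":0},{"tx":0,"ty":0,"tz":15,"roll":0},{"tx":0,"ty":0,"tz":8,"roll":0},{"tx":0,"ty":0,"tz":3,"roll":0},{"tx":0,"ty":0,"tz":1,"roll":0},{"tx":0,"ty":0,"tz":0,"roll":0},{"tx":0,"ty":0,"tz":0,"roll":0},{"tx":0,"ty":0,"tz":0,"roll":0}]'
python3 -m handwheel '[{"tx":0,"ty":0,"tz":1,"roll":0},{"tx":0,"ty":0,"tz":0,"roll":0},{"tx":0,"ty":0,"tz":0,"roll":0}]'
```

```text
t: 12.27
tool_pos: [0.6393, -0.039, 0.1775]
tool_rot: [-2.36, -2.07, 0.003]
contact_force: [-1.2, -0.1, -1.8]
opening: 0.0337
grip_force: 50.5
t: 13.27
tool_pos: [0.6397, -0.0382, 0.0401]
tool_rot: [2.359, 2.071, 0.003]
contact_force: [-0.5, -0.2, -2.0]
opening: 0.0334
grip_force: 50.5
t: 13.52
tool_pos: [0.6386, -0.038, 0.0376]
tool_rot: [2.36, 2.073, 0.0]
contact_force: [0.1, 0.3, -2.1]
opening: 0.0334
grip_force: 50.5
```

```bash
python3 -m handwheel '[{"tx":0,"ty":0,"tz":1,"roll":0},{"tx":0,"ty":0,"tz":0,"roll":0},{"tx":0,"ty":0,"tz":0,"roll":0}]'
```

```text
t: 13.77
tool_pos: [0.6383, -0.038, 0.0361]
tool_rot: [-2.36, -2.073, 0.0]
contact_force: [-0.1, 0.4, -2.1]
opening: 0.0337
grip_force: 50.5
```

```bash
python3 -m handwheel '[{"tx":0,"ty":0,"tz":0.8,"roll":0},{"tx":0,"ty":0,"tz":0,"roll":0},{"tx":0,"ty":0,"tz":0,"roll":0}]'
```

```text
t: 14.02
tool_pos: [0.6386, -0.038, 0.0358]
tool_rot: [2.361, 2.073, 0.0]
contact_force: [-1.6, -0.4, 0.5]
opening: 0.0337
grip_force: 50.7
```

```bash
python3 -m handwheel '[{"tx":0,"ty":0,"tz":0,"roll":0},{"tx":0,"ty":0,"tz":0,"roll":0},{"tx":0,"ty":0,"tz":0,"roll":0},{"tx":0,"ty":0,"tz":0,"roll":0},{"tx":0,"ty":0,"tz":0,"roll":0},{"tx":0,"ty":0,"tz":-10,"roll":0},{"tx":0,"ty":0,"tz":-25,"roll":0},{"tx":0,"ty":0,"tz":-30,"roll":0},{"tx":0,"ty":0,"tz":-35,"roll":0},{"tx":0,"ty":0,"tz":-30,"roll":0},{"tx":0,"ty":0,"tz":-20,"roll":0}]' 48
python3 -m handwheel '[{"tx":21.6,"ty":-19.25,"tz":0,"roll":0},{"tx":21.6,"ty":-19.25,"tz":0,"roll":0},{"tx":21.6,"ty":-19.25,"tz":0,"roll":0},{"tx":21.6,"ty":-19.25,"tz":0,"roll":0},{"tx":21.6,"ty":-19.25,"tz":0,"roll":0},{"tx":21.6,"ty":-19.25,"tz":0,"roll":0},{"tx":21.6,"ty":-19.25,"tz":0,"roll":0},{"tx":21.6,"ty":-19.25,"tz":0,"roll":0},{"tx":21.6,"ty":-19.25,"tz":0,"roll":0},{"tx":0,"ty":0,"tz":0,"roll":0},{"tx":0,"ty":0,"tz":0,"roll":0},{"tx":0,"ty":0,"tz":0,"roll":0}]' 85
python3 - <<'E'
from meas import *
from station import ctrl,optics
im,d,K,T=snap(ctrl,optics,"w6"); Z["goblet"]=(70,103)
print(ctrl.get_obs()["tool_pos"]); meas(cloud(d,K,T),"w6")
E
```

```text
t: 14.93
tool_pos: [0.6399, -0.0382, 0.1907]
tool_rot: [2.357, 2.07, 0.006]
contact_force: [0.4, -0.4, 0.2]
opening: 0.0481
grip_force: 0.0
t: 15.93
tool_pos: [0.4922, 0.177, 0.1862]
tool_rot: [2.36, 2.073, 0.001]
contact_force: [0.3, 0.6, 0.1]
opening: 0.0849
grip_force: 0.0
[0.49240917 0.17661636 0.18607875]
w6 goblet 1634 rect [490.5 175.6] [27.4 27.8] 21.3 circ [490.6 175.6] 14.1 top 260.8
w6 obelisk 868 rect [479.7 110.2] [17.4 33.1] 52.4 circ [474.9 103.9] 16.6 top 106.8
```

View pics/w6.png

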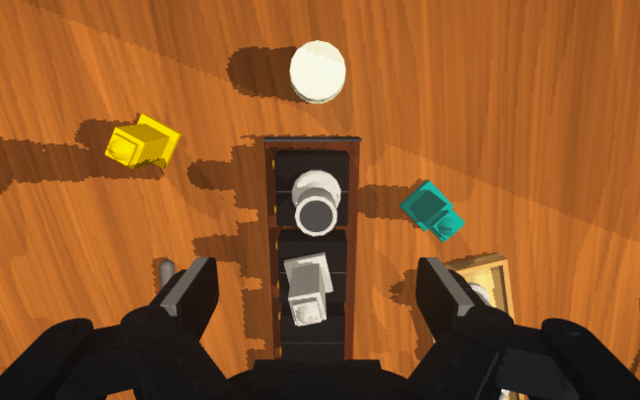

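The goblet (317,205) is centred at (490.6,175.6). The turquoise piece (430,210) is clear of the fingers.

```bash
python3 -m handwheel '[{"tx":-1,"ty":-1,"tz":15,"roll":0},{"tx":0,"ty":0,"tz":30,"roll":0},{"tx":0,"ty":0,"tz":30,"roll":0},{"tx":0,"ty":0,"tz":15,"roll":0},{"tx":0,"ty":0,"tz":10,"roll":0},{"tx":0,"ty":0,"tz":0,"roll":0},{"tx":0,"ty":0,"tz":0,"roll":0}]'
python3 -m handwheel '[{"tx":0,"ty":0,"tz":0,"roll":0},{"tx":0,"ty":0,"tz":0,"roll":0},{"tx":0,"ty":0,"tz":0,"roll":0},{"tx":0,"ty":0,"tz":0,"roll":0},{"tx":0,"ty":0,"tz":0,"roll":0},{"tx":0,"ty":0,"tz":0,"roll":0},{"tx":0,"ty":0,"tz":0,"roll":0},{"tx":0,"ty":0,"tz":0,"roll":0}]' 15 50
python3 -m handwheel '[{"tx":0,"ty":0,"tz":-10,"roll":0},{"tx":0,"ty":0,"tz":-20,"roll":0},{"tx":0,"ty":0,"tz":-25,"roll":0},{"tx":0,"ty":0,"tz":-25,"roll":0},{"tx":0,"ty":0,"tz":-20,"roll":0},{"tx":0,"ty":0,"tz":-10,"roll":0},{"tx":0,"ty":0,"tz":0,"roll":0},{"tx":0,"ty":0,"tz":0,"roll":0},{"tx":0,"ty":0,"tz":0,"roll":0}]'
```

```text
t: 16.57
tool_pos: [0.4913, 0.1758, 0.0858]
tool_rot: [2.362, 2.072, 0.0]
contact_force: [0.1, 0.8, 0.5]
opening: 0.085
grip_force: 0.0
t: 17.23
tool_pos: [0.4913, 0.1765, 0.0864]
tool_rot: [2.36, 2.073, 0.002]
contact_force: [-0.4, -0.2, 5.4]
opening: 0.0268
grip_force: 49.3
t: 17.98
tool_pos: [0.4896, 0.1761, 0.1935]
tool_rot: [-2.359, -2.072, 0.005]
contact_force: [-0.8, 0.8, -0.9]
opening: 0.0265
grip_force: 49.4
```

```bash
python3 -m handwheel '[{"tx":-12,"ty":7.6,"tz":0,"roll":0},{"tx":-24,"ty":15.1,"tz":0,"roll":0},{"tx":-24,"ty":15.1,"tz":0,"roll":0},{"tx":-24,"ty":15.1,"tz":0,"roll":0},{"tx":-24,"ty":15.1,"tz":0,"roll":0},{"tx":-24,"ty":15.1,"tz":0,"roll":0},{"tx":-24,"ty":15.1,"tz":0,"roll":0},{"tx":-24,"ty":15.1,"tz":0,"roll":0}]'
python3 -m handwheel '[{"tx":-24,"ty":15.2,"tz":0,"roll":0},{"tx":-24,"ty":15.2,"tz":0,"roll":0},{"tx":-24,"ty":15.2,"tz":0,"roll":0},{"tx":-24,"ty":15.2,"tz":0,"roll":0},{"tx":-24,"ty":15.2,"tz":0,"roll":0},{"tx":-24,"ty":15.2,"tz":0,"roll":0},{"tx":-12,"ty":7.6,"tz":0,"roll":0},{"tx":0,"ty":0,"tz":0,"roll":0},{"tx":0,"ty":0,"tz":0,"roll":0}]'
python3 -m handwheel '[{"tx":0,"ty":0,"tz":15,"roll":0},{"tx":0,"ty":0,"tz":25,"roll":0},{"tx":0,"ty":0,"tz":25,"roll":0},{"tx":0,"ty":0,"tz":25,"roll":0},{"tx":0,"ty":0,"tz":25,"roll":0},{"tx":0,"ty":0,"tz":15,"roll":0},{"tx":0,"ty":0,"tz":8,"roll":0},{"tx":0,"ty":0,"tz":3,"roll":0},{"tx":0,"ty":0,"tz":1,"roll":0},{"tx":0,"ty":0,"tz":0,"roll":0},{"tx":0,"ty":0,"tz":0,"roll":0},{"tx":0,"ty":0,"tz":0,"roll":0}]'
python3 -m handwheel '[{"tx":0,"ty":0,"tz":1,"roll":0},{"tx":0,"ty":0,"tz":0,"roll":0},{"tx":0,"ty":0,"tz":0,"roll":0}]'
```

```text
t: 18.65
tool_pos: [0.579, -0.018, 0.1929]
tool_rot: [-2.358, -2.071, 0.004]
contact_force: [0.3, 1.3, -1.5]
opening: 0.0265
grip_force: 49.4
t: 19.4
tool_pos: [0.6568, -0.184, 0.1935]
tool_rot: [-2.359, -2.07, 0.002]
contact_force: [0.2, 0.2, -1.4]
opening: 0.0269
grip_force: 49.5
t: 20.4
tool_pos: [0.6587, -0.1847, 0.0554]
tool_rot: [2.359, 2.071, 0.002]
contact_force: [-0.1, 0.3, -0.8]
opening: 0.0266
grip_force: 49.5
t: 20.65
tool_pos: [0.6577, -0.1844, 0.0528]
tool_rot: [2.36, 2.073, 0.0]
contact_force: [0.0, 0.9, -0.8]
opening: 0.0264
grip_force: 49.5
```

```bash
python3 -m handwheel '[{"tx":0,"ty":0,"tz":1,"roll":0},{"tx":0,"ty":0,"tz":0,"roll":0},{"tx":0,"ty":0,"tz":0,"roll":0}]'
```

```text
t: 20.9
tool_pos: [0.6574, -0.1842, 0.0513]
tool_rot: [-2.36, -2.073, 0.0]
contact_force: [-0.5, 0.2, -0.9]
opening: 0.0267
grip_force: 49.5
```

```bash
python3 -m handwheel '[{"tx":0,"ty":0,"tz":0.8,"roll":0},{"tx":0,"ty":0,"tz":0,"roll":0},{"tx":0,"ty":0,"tz":0,"roll":0}]'
```

```text
t: 21.15
tool_pos: [0.6575, -0.1842, 0.0505]
tool_rot: [-2.36, -2.073, 0.0]
contact_force: [-0.3, 0.2, -0.7]
opening: 0.0268
grip_force: 49.5
```

```bash
python3 -m handwheel '[{"tx":0,"ty":0,"tz":0.6,"roll":0},{"tx":0,"ty":0,"tz":0,"roll":0},{"tx":0,"ty":0,"tz":0,"roll":0}]'
```

```text
t: 21.4
tool_pos: [0.6577, -0.1843, 0.0505]
tool_rot: [2.361, 2.073, 0.0]
contact_force: [-0.6, 1.1, 0.9]
opening: 0.0266
grip_force: 49.6
```

```bash
python3 -m handwheel '[{"tx":0,"ty":0,"tz":0.6,"roll":0},{"tx":0,"ty":0,"tz":0,"roll":0},{"tx":0,"ty":0,"tz":0,"roll":0}]'
```

```text
t: 21.65
tool_pos: [0.6578, -0.1843, 0.0504]
tool_rot: [2.36, 2.073, 0.0]
contact_force: [-3.0, 1.6, 6.5]
opening: 0.0264
grip_force: 50.1
```

```bash
python3 -m handwheel '[{"tx":0,"ty":0,"tz":0,"roll":0},{"tx":0,"ty":0,"tz":0,"roll":0},{"tx":0,"ty":0,"tz":0,"roll":0},{"tx":0,"ty":0,"tz":0,"roll":0},{"tx":0,"ty":0,"tz":0,"roll":0},{"tx":0,"ty":0,"tz":-10,"roll":0},{"tx":0,"ty":0,"tz":-25,"roll":0},{"tx":0,"ty":0,"tz":-30,"roll":0},{"tx":0,"ty":0,"tz":-30,"roll":0},{"tx":0,"ty":0,"tz":-25,"roll":0},{"tx":0,"ty":0,"tz":-20,"roll":0}]' 45
python3 -m handwheel '[{"tx":21.9,"ty":-18.2,"tz":0,"roll":0},{"tx":21.9,"ty":-18.2,"tz":0,"roll":0},{"tx":21.9,"ty":-18.2,"tz":0,"roll":0},{"tx":21.9,"ty":-18.2,"tz":0,"roll":0},{"tx":21.9,"ty":-18.2,"tz":0,"roll":0},{"tx":21.9,"ty":-18.2,"tz":0,"roll":0},{"tx":21.9,"ty":-18.2,"tz":0,"roll":0},{"tx":21.9,"ty":-18.2,"tz":0,"roll":0},{"tx":21.9,"ty":-18.2,"tz":0,"roll":0},{"tx":21.9,"ty":-18.2,"tz":0,"roll":0},{"tx":21.9,"ty":-18.2,"tz":0,"roll":0},{"tx":21.6,"ty":-18.5,"tz":0,"roll":0}]' 85
python3 -m handwheel '[{"tx":0,"ty":0,"tz":0,"roll":-0.1075},{"tx":0,"ty":0,"tz":0,"roll":-0.1075},{"tx":0,"ty":0,"tz":0,"roll":0},{"tx":0,"ty":0,"tz":0,"roll":0},{"tx":0,"ty":0,"tz":0,"roll":0}]'
python3 - <<'E'
from meas import *
from station import ctrl,optics
im,d,K,T=snap(ctrl,optics,"w7")
o=ctrl.get_obs(); print(o["tool_pos"],R.from_rotvec(o["tool_rot"]).as_matrix().round(3)[:2].tolist())
W=cloud(d,K,T)*1000
q=W[(abs(W[...,0]-476)<28)&(abs(W[...,1]-105)<28)&(W[...,2]>46)&(W[...,2]<51)][:,:2].astype(np.float32); print(len(q),cv2.minAreaRect(q)); meas(W/1000,"w7",["obelisk"])
E
```

```text
t: 22.57
tool_pos: [0.6585, -0.1846, 0.1936]
tool_rot: [2.358, 2.071, 0.003]
contact_force: [-0.4, -1.0, 0.5]
opening: 0.0451
grip_force: 0.0
t: 23.57
tool_pos: [0.4739, 0.1053, 0.1904]
tool_rot: [2.36, 2.072, 0.002]
contact_force: [0.7, 0.1, -0.3]
opening: 0.0851
grip_force: 0.0
t: 23.98
tool_pos: [0.4748, 0.1041, 0.1899]
tool_rot: [2.127, 2.311, 0.001]
contact_force: [-0.1, -1.2, 0.6]
opening: 0.0849
grip_force: 0.0
[0.47481709 0.10405936 0.18982182] [[-0.083, 0.997, 0.0], [0.997, 0.083, 0.0]]
719 ((474.2769470214844, 103.71543884277344), (35.625244140625, 36.191162109375), 5.962779521942139)
w7 obelisk 406 rect [473.5 115.3] [23.9  1.4] 4.7 circ [473.5 114.6] 11.9 top 264.6
```

View pics/w7.png

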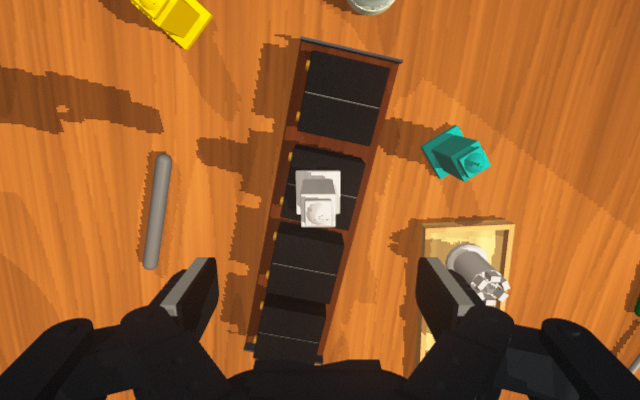

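The obelisk (319,197) is square to the fingers (yaw 4.8–6° against tool 4.8°) and the tower is still standing (470,265). Grasping.

```bash
python3 -m handwheel '[{"tx":0,"ty":0,"tz":20,"roll":0},{"tx":0,"ty":0,"tz":30,"roll":0},{"tx":0,"ty":0,"tz":30,"roll":0},{"tx":0,"ty":0,"tz":20,"roll":0},{"tx":0,"ty":0,"tz":16,"roll":0},{"tx":0,"ty":0,"tz":0,"roll":0},{"tx":0,"ty":0,"tz":0,"roll":0}]'
python3 -m handwheel '[{"tx":0,"ty":0,"tz":0,"roll":0},{"tx":0,"ty":0,"tz":0,"roll":0},{"tx":0,"ty":0,"tz":0,"roll":0},{"tx":0,"ty":0,"tz":0,"roll":0},{"tx":0,"ty":0,"tz":0,"roll":0},{"tx":0,"ty":0,"tz":0,"roll":0},{"tx":0,"ty":0,"tz":0,"roll":0},{"tx":0,"ty":0,"tz":0,"roll":0}]' 12 50
python3 -m handwheel '[{"tx":0,"ty":0,"tz":-10,"roll":0},{"tx":0,"ty":0,"tz":-20,"roll":0},{"tx":0,"ty":0,"tz":-25,"roll":0},{"tx":0,"ty":0,"tz":-25,"roll":0},{"tx":0,"ty":0,"tz":-20,"roll":0},{"tx":0,"ty":0,"tz":-10,"roll":0},{"tx":0,"ty":0,"tz":0,"roll":0},{"tx":0,"ty":0,"tz":0,"roll":0},{"tx":0,"ty":0,"tz":0,"roll":0}]'
```

```text
t: 24.62
tool_pos: [0.4741, 0.104, 0.0728]
tool_rot: [-2.125, -2.312, 0.003]
contact_force: [0.5, -0.6, 0.3]
opening: 0.085
grip_force: 0.0
t: 25.28
tool_pos: [0.4753, 0.1043, 0.0744]
tool_rot: [2.124, 2.313, 0.002]
contact_force: [-0.4, 0.7, 4.8]
opening: 0.0234
grip_force: 49.9
t: 26.03
tool_pos: [0.4734, 0.1042, 0.1815]
tool_rot: [-2.123, -2.312, 0.004]
contact_force: [-1.1, 0.2, -2.7]
opening: 0.0236
grip_force: 49.2
```

```bash
python3 -m handwheel '[{"tx":-11.5,"ty":7.8,"tz":0,"roll":0},{"tx":-22.9,"ty":15.5,"tz":0,"roll":0},{"tx":-22.9,"ty":15.5,"tz":0,"roll":0},{"tx":-22.9,"ty":15.5,"tz":0,"roll":0},{"tx":-22.9,"ty":15.5,"tz":0,"roll":0},{"tx":-22.9,"ty":15.5,"tz":0,"roll":0},{"tx":-22.9,"ty":15.5,"tz":0,"roll":0},{"tx":-22.9,"ty":15.5,"tz":0,"roll":0},{"tx":-22.9,"ty":15.5,"tz":0,"roll":0},{"tx":-22.9,"ty":15.5,"tz":0,"roll":0},{"tx":-11.4,"ty":8,"tz":0,"roll":0},{"tx":0,"ty":0,"tz":0,"roll":0}]'
python3 -m handwheel '[{"tx":0,"ty":0,"tz":15,"roll":0},{"tx":0,"ty":0,"tz":25,"roll":0},{"tx":0,"ty":0,"tz":25,"roll":0},{"tx":0,"ty":0,"tz":25,"roll":0},{"tx":0,"ty":0,"tz":25,"roll":0},{"tx":0,"ty":0,"tz":15,"roll":0},{"tx":0,"ty":0,"tz":8,"roll":0},{"tx":0,"ty":0,"tz":3,"roll":0},{"tx":0,"ty":0,"tz":1,"roll":0},{"tx":0,"ty":0,"tz":0,"roll":0},{"tx":0,"ty":0,"tz":0,"roll":0},{"tx":0,"ty":0,"tz":0,"roll":0}]'
python3 -m handwheel '[{"tx":0,"ty":0,"tz":1,"roll":0},{"tx":0,"ty":0,"tz":0,"roll":0},{"tx":0,"ty":0,"tz":0,"roll":0}]'
```

```text
t: 27.03
tool_pos: [0.6496, -0.1138, 0.1811]
tool_rot: [-2.127, -2.31, 0.003]
contact_force: [0.1, 0.2, -1.9]
opening: 0.0238
grip_force: 49.5
t: 28.03
tool_pos: [0.6501, -0.1109, 0.0434]
tool_rot: [2.123, 2.312, 0.002]
contact_force: [0.6, -0.5, -2.6]
opening: 0.0236
grip_force: 49.5
t: 28.28
tool_pos: [0.649, -0.1107, 0.0408]
tool_rot: [2.124, 2.314, 0.0]
contact_force: [0.0, -0.3, -1.9]
opening: 0.0233
grip_force: 49.5
```

```bash
python3 -m handwheel '[{"tx":0,"ty":0,"tz":1,"roll":0},{"tx":0,"ty":0,"tz":0,"roll":0},{"tx":0,"ty":0,"tz":0,"roll":0}]'
```

```text
t: 28.53
tool_pos: [0.6488, -0.1106, 0.0393]
tool_rot: [-2.124, -2.314, 0.0]
contact_force: [-0.1, -0.6, -2.4]
opening: 0.0236
grip_force: 49.5
```

```bash
python3 -m handwheel '[{"tx":0,"ty":0,"tz":0.8,"roll":0},{"tx":0,"ty":0,"tz":0,"roll":0},{"tx":0,"ty":0,"tz":0,"roll":0}]'
```

```text
t: 28.78
tool_pos: [0.6488, -0.1106, 0.0386]
tool_rot: [-2.124, -2.314, 0.0]
contact_force: [0.4, -1.1, -1.7]
opening: 0.0237
grip_force: 49.5
```

```bash
python3 -m handwheel '[{"tx":0,"ty":0,"tz":0.5,"roll":0},{"tx":0,"ty":0,"tz":0,"roll":0},{"tx":0,"ty":0,"tz":0,"roll":0}]'
```

```text
t: 29.03
tool_pos: [0.649, -0.1106, 0.0384]
tool_rot: [2.124, 2.314, 0.0]
contact_force: [-0.4, 0.5, -0.7]
opening: 0.0235
grip_force: 49.6
```

```bash
python3 -m handwheel '[{"tx":0,"ty":0,"tz":0.4,"roll":0},{"tx":0,"ty":0,"tz":0,"roll":0},{"tx":0,"ty":0,"tz":0,"roll":0}]'
python3 -m handwheel '[{"tx":0,"ty":0,"tz":0,"roll":0},{"tx":0,"ty":0,"tz":0,"roll":0},{"tx":0,"ty":0,"tz":0,"roll":0},{"tx":0,"ty":0,"tz":0,"roll":0},{"tx":0,"ty":0,"tz":0,"roll":0},{"tx":0,"ty":0,"tz":-10,"roll":0},{"tx":0,"ty":0,"tz":-25,"roll":0},{"tx":0,"ty":0,"tz":-35,"roll":0},{"tx":0,"ty":0,"tz":-35,"roll":0},{"tx":0,"ty":0,"tz":-35,"roll":0},{"tx":0,"ty":0,"tz":-35,"roll":0},{"tx":0,"ty":0,"tz":-20,"roll":0}]' 45
python3 -m handwheel '[{"tx":-30,"ty":-25,"tz":0,"roll":0},{"tx":-30,"ty":-25,"tz":0,"roll":0},{"tx":-30,"ty":-25,"tz":0,"roll":0},{"tx":-30,"ty":-25,"tz":0,"roll":0},{"tx":-30,"ty":-25,"tz":0,"roll":0},{"tx":-30,"ty":-25,"tz":0,"roll":0},{"tx":-30,"ty":-25,"tz":0,"roll":0},{"tx":-30,"ty":-25,"tz":0,"roll":0},{"tx":0,"ty":0,"tz":0,"roll":0},{"tx":0,"ty":0,"tz":0,"roll":0}]'
python3 - <<'E'
from h import *
from station import ctrl,optics
out=[]
for n,(x,y) in (("top",(230,60)),("scene",(180,120))):
    im,d=optics.get_image(n); p=optics.camera_params(n); W=cloud(d,p["mtx"],p["extrinsics"])*1000
    for k,c in dict(tower=(628.6,35.6),bell=(638.5,-37.7),obelisk=(648.5,-111.1),goblet=(658.4,-184.4)).items():
        q=W[(np.hypot(W[...,0]-c[0],W[...,1]-c[1])<30)&(W[...,2]>20)]; print(n,k,q[:,2].max().round(1),((q.max(0)+q.min(0))/2)[:2].round(1))
    out.append(cv2.resize(im[y:y+180,x:x+240],None,fx=1.65,fy=1.65,interpolation=2))
cv2.imwrite("pics/end.png",np.hstack(out)[:,:,::-1])
E
```

```text
t: 29.28
tool_pos: [0.649, -0.1106, 0.0384]
tool_rot: [2.125, 2.314, -0.0]
contact_force: [-2.5, 1.0, 4.0]
opening: 0.0234
grip_force: 50.1
t: 30.28
tool_pos: [0.6504, -0.111, 0.2393]
tool_rot: [2.12, 2.309, 0.005]
contact_force: [1.1, -0.4, 0.5]
opening: 0.0451
grip_force: 0.0
t: 31.12
tool_pos: [0.469, -0.3684, 0.2336]
tool_rot: [2.128, 2.31, 0.0]
contact_force: [-0.5, -0.4, -0.9]
opening: 0.0451
grip_force: 0.0
top tower 65.4 [630.1  35.7]
top bell 62.3 [639.  -39.2]
top obelisk 73.3 [ 650.1 -110.4]
top goblet 68.9 [ 658.6 -183.4]
scene tower 64.6 [630.9  37.4]
scene bell 61.0 [639.8 -36.4]
scene obelisk 72.7 [ 650.1 -109.1]
scene goblet 66.9 [ 659.  -182.6]
```

View pics/end.png

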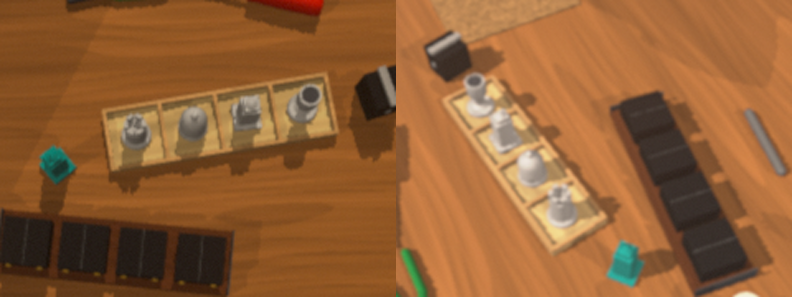

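All four castings stand upright in the tray in reverse order: left half of the picture, tower (137,130), bell (194,122), obelisk (247,112), goblet (305,103). The arm is clear.

```bash
python3 -c "
from station import ctrl
print(ctrl.finish_job())"
```

```text
the job is handed in; nothing more can be done
None
```

The job is handed in at about 31 s: all four castings stand upright in the tray in reverse order (from the left: tower, bell, obelisk, goblet), confirmed in both fixed camera views, though the hand-in gave no verdict.

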